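# Weigh a flat spice tin on the market counter scale

## Task

Stand the flat spice tin upright on its small foot end, cap up, in the middle of the scale's pan channel, and let go of it. Then with the fingers press the scale's spring-return lever down past its first two notches into the third, not on to the end stop, and finish while still holding it there so that the weight can be read. Leave the other things on the counter where they are.

Things in the scene. Friction and masses are not known exactly. Their poses are not given: they have to be found in the camera images.
- tin_center (a point): centre of the flat spice tin, a closed plain metal tin 120 long, 64 wide, 30 thick, with a round black cap (diameter 22, sticking out 13) on the middle of one 64 x 30 end. x runs along the length towards the cap, y across the width, z across the thickness. At the start it lies on its wide face, z up; stood up, x points up and this centre is 60 mm above what it stands on.
- tin: the same tin, 0.15 to 0.31 kg; origin in the middle of the wide face it lies on at the start, 15 mm from the centre; same axes as tin_center. Pinched lightly (about 3 N) across its width within 15 mm of the cap end and lifted, it turns between the fingers and its foot hangs down; gripped at 8 N or more it keeps its angle to the fingers.
- pan (a point): middle of the upper face of the scale's steel pan, 71 mm above the counter. The pan is a channel: flat floor 63 wide (x) and 170 long (y, open at both ends), with 7 mm high lips along its long sides, so the tin's 30 mm thickness goes across the channel (x) and its 64 mm width along it (y). Axes as scale.
- scale: counter scale, fixed to the counter: a low grey box about 200 (x) x 240 (y) x 55 high with a sloped round dial in front; origin on the counter under its middle. Axes: x from the dial side to the back (away from the robot), y to the left, z up.
- lever_hinge (a point): point on the lever's turning axis level with the middle of the handle, 110 mm above the counter, on the scale's right side (the -y side); the turning axis runs along the scale's y; same axes as pan
- handle (a point): middle of the lever's handle, a horizontal round black bar along the scale's y, diameter 18, about 70 long, 120 mm from the turning axis, towards the scale's -x (the dial side), its outer end free. Free, the lever slopes up 0.55 rad above level; pressing goes down.
- lever (a joint): rad pressed down from free (0); the arm's slope above level is 0.55 minus this. Notches at 0.35, 0.70, 1.05 (a brass pin for each on the arc plate beside the arm), low humps half-way between and at 1.225, end stop 1.36. A spring always returns it to 0, so it stays in no notch by itself. Force at the handle: about 4 N at first, 5 to 8 N at the third; leaving a notch downwards takes 2 to 3 N more than entering it.
- measure: open round steel measuring cup, rim diameter 72, height 62 (mm); bystander, origin at its underside
- weight: round brass weight with a knob, diameter 44, height 47 (mm); bystander, origin at its underside
- jar: amber glass jar with steel cap, diameter 68, height 105 (mm); bystander, origin at its underside
- can: squat round can with a cardboard-brown label, diameter 64, height 55 (mm); bystander, origin at its underside
- scoop: wooden spoon, about 190 long, lying flat (mm); bystander, origin at its underside
There are look-alikes about, which are no part of the job. There is more than one size of the tin; the job needs the middle-sized.

How it is judged:
By the outcome, as a careful person would: the job done as asked, in the order asked, and still so for the second after the job is handed in, while the arm keeps its last pose, push and grip.
It also fails if it takes over 72 s, if anything falls off the work surface, if the arm or the gripper's body presses on something with over 40 N, if the wrist force passes 120 N, or if a joint passes its speed limit or range.

## Robot

A 7-joint arm with a two-finger parallel gripper is mounted at the origin on the work surface. World frame = base frame: x ahead of the robot, y to its left, z up, the work surface at z = 0. Lengths are in m, angles in rad, forces in N, time in s.
With the tool pointing down it reaches from about 0.425 to 0.95 m from the base axis. Payload 16.7 kg.
Tool frame: the origin (TCP) lies at the very end of the fingers, on their centre line; the grasp point (between the pads) lies 19 mm behind it; x points along the fingers, z is the direction in which the jaws open and shut, and the axes are right-handed (so a half turn about x gives the same grasp; the last joint's range is limited). The gripper opens to 94 mm and grips with 3 to 60 N. Pads are 16 mm wide; open, the fingers measure 119 mm over their backs; the gripper's body (75 mm by 177 mm) begins 78 mm behind the grasp point.
Start: joints at [-1.419, 0.426, 0.074, 1.606, -0.034, 1.111, -0.067], TCP at [0.2, 0.645, 0.205] pointing down, gripper open.
Joint ranges: [-2.85, 2.85], [-0.5, 2.14], [-1.23, 1.37], [0.21, 2.46], [-1.02, 4.16], [0.16, 2.05], [-2.73, 2.73]. Speed limits (rad/s): [1.89, 1.89, 2.39, 2.39, 3.01, 3.01, 3.01].

## Interface

Orientations are given as [roll, pitch, yaw] about the fixed x, y, z axes, in that order (R = Rz(yaw) Ry(pitch) Rx(roll)).
In Python, from cell import get_state, camera, job_done gives the robot as it stands. The module is installed in compiled form; this text tells all that it offers.
- The arm moves only by the shell command python3 -m inch 'ROWS' [OPENING] [FORCE]. ROWS is JSON, a list of rows, each a list of 6 numbers: the shift along the tool's x, y, z in units of 60 mm (1.0 is 60 mm), then the turn, a rotation vector about the tool's x, y, z in units of 8 degrees (1.0 is 8 degrees). A call has 1 to 20 rows; each row shifts and turns the commanded pose from where the row before left it, along the tool's axes as they then stand; what a row does not reach is not made up. A row lasts 1/8 s, in which the tool goes at most 62.5 mm and 10.7 degrees, less where a joint would pass 70% of its speed; a pose out of reach is approached as far as the arm can. A call is refused whole if a number of a shift passes 1 or a number of a turn 1, either way. A call with a gripper value outside its range is refused whole. OPENING is the opening, from 0 (shut) to 1 (fully open), set as the call begins (- or left out, the last holds). The fingers move at their own pace and stop on an object; FORCE is the grip in N (left out, the last holds). Time passes only in rows, so rows that do not move let the fingers close. It gives the time, the measured TCP pose, the force and the opening at its end, in the units of the state.
- get_state(): the state, without advancing time (a new reading comes with each control period).
- camera(name): name is "scene" or "top" or "wrist"; returns a dict with "img" (420x560x3 uint8, red, green, blue), "K" (3x3 intrinsics, pixels), "k1" (the pictures are not rectified: a ray, as slopes to the right and down, at radius r is drawn at 1 + k1 r^2 times it, then the intrinsics apply), "R" (3x3) and "t" (3): a world point X has camera coordinates R X + t. Camera axes: x right, y down, z forward; pixel columns grow to the right and rows downward; lengths in m; the calibration is good to about 2 mm. A picture is of the moment at which its call begins. There is no depth.
- job_done(): hands the job in, once; it reports no verdict.
The state is a dict: "clock": time; "joint_pos": joint angles; "qvel": joint speeds; "joint_torque": joint torques, N m; "ee_pos": TCP position; "tcp_rot": TCP orientation; "ft_force": force on the tool from outside, world axes, zero at the start; "wrist_torque": the same for the moment, N m; "width": finger opening in m.
Only numpy, scipy, OpenCV 4.12 (cv2) and the standard library are available. Lean on these libraries where they do the work, as an engineer would, in place of code of your own. Each camera call takes 0.05 s, during which the arm holds its last target.

## Working session

There is one attempt and no reset: what is moved stays moved. The work goes in short steps, Python scripts to look and compute and a shell command to move; the robot and the scene stay as the last step left them, time stands still between calls to the robot, and variables do not carry over. Pictures are saved under pics/ and viewed, and the job is handed in when it is done.

```bash
mkdir -p pics; cat > h.py <<'E'
import numpy as np, cv2
from cell import get_state, camera
from scipy.spatial.transform import Rotation as Ro
def snap(n,f):
    c=camera(n); cv2.imwrite('pics/'+f+'.png',c['img'][:,:,::-1]); np.savez('pics/'+f+'.npz',**{k:np.array(v) for k,v in c.items()}); return c
def load(f): return dict(np.load('pics/'+f+'.npz'))
def proj(c,X):
    X=np.atleast_2d(X); p=X@c['R'].T+c['t']; s=p[:,:2]/p[:,2:]; r2=(s**2).sum(1,keepdims=True); s=s*(1+float(c['k1'])*r2); K=c['K']
    return np.c_[s[:,0]*K[0,0]+K[0,2], s[:,1]*K[1,1]+K[1,2]]
def ray(c,u,v):
    K=c['K']; d=np.array([(u-K[0,2])/K[0,0],(v-K[1,2])/K[1,1]]); s=d.copy()
    for _ in range(30): s=d/(1+float(c['k1'])*(s@s))
    o=-c['R'].T@c['t']; return o, c['R'].T@np.r_[s,1]
def onz(c,u,v,z):
    o,d=ray(c,u,v); return o+d*(z-o[2])/d[2]
def crop(f,x0,y0,x1,y1,k,out):
    im=cv2.imread('pics/'+f+'.png')[y0:y1,x0:x1]; cv2.imwrite('pics/'+out+'.png',cv2.resize(im,None,fx=k,fy=k,interpolation=cv2.INTER_CUBIC))
def st():
    s=get_state(); print({k:np.round(s[k],4).tolist() for k in ('clock','joint_pos','ee_pos','tcp_rot','ft_force','width')}); return s
E
python3 - <<'E'
from h import *
for n in('scene','top','wrist'):
    c=snap(n,n+'0'); print(n,c['K'],c['k1'],c['R'],c['t'])
st()
E
```

```text
scene [[403.02882545   0.         274.57709709]
 [  0.         403.02882545 204.48889941]
 [  0.           0.           1.        ]] -0.0660268973739223 [[-0.16547502  0.9860057   0.02026768]
 [ 0.57353896  0.11293108 -0.81135666]
 [-0.80229115 -0.12263496 -0.58419995]] [ 0.03170414 -0.22012941  1.57035087]
top [[405.16507447   0.         274.76585727]
 [  0.         405.16507447 209.10226051]
 [  0.           0.           1.        ]] 0.025604693628302127 [[ 0.0017266  -0.99999677 -0.00186459]
 [-0.98652181 -0.00139824 -0.16362386]
 [ 0.16362072  0.00212197 -0.98652104]] [0.03609813 0.55913363 1.00094591]
wrist [[330.12267223   0.         278.51429196]
 [  0.         330.12267223 211.4296656 ]
 [  0.           0.           1.        ]] -0.0615510930964397 [[ 0.29688437  0.95491103 -0.00214316]
 [ 0.92212353 -0.28610612  0.26044479]
 [ 0.24808843 -0.07929824 -0.96548636]] [-0.67479696 -0.02557803  0.3913147 ]
{'clock': 0.15, 'joint_pos': [-1.4195, 0.4266, 0.0739, 1.6065, -0.0341, 1.1108, -0.0671], 'ee_pos': [0.1999, 0.6443, 0.2049], 'tcp_rot': [-3.0783, 1.5698, -1.8083], 'ft_force': [0.4482, 0.1394, -0.0486], 'width': 0.094}
```

View pics/scene0.png

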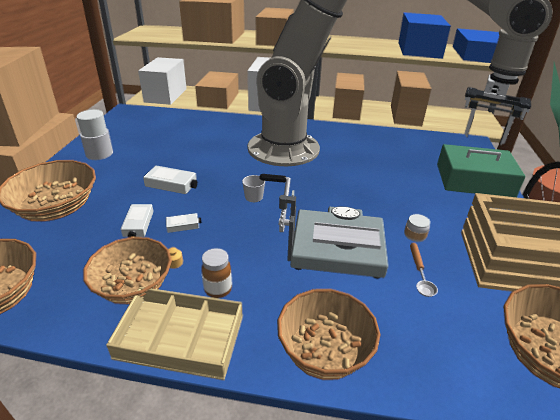

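View pics/top0.png

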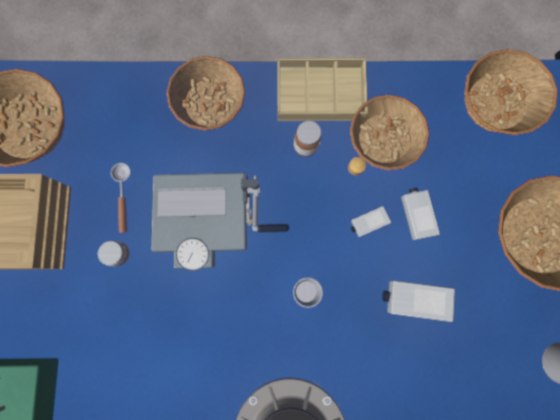

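View pics/wrist0.png

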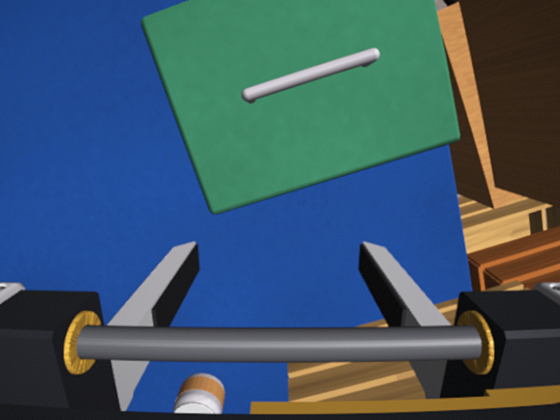

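Candidate tins in the top picture: (421,301), (420,215) and (371,222). By length they look like large, middle and small, so (420,215) should be the one. I'll confirm in a crop and measure.

```bash
python3 - <<'E'
from h import *
crop('top0',345,180,465,330,4,'c1'); crop('top0',140,160,300,280,5,'c2')
E
```

```text
(no output)
```

View pics/c1.png

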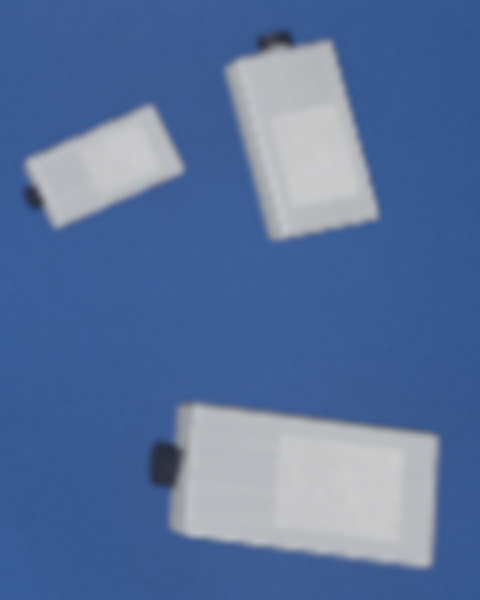

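View pics/c2.png

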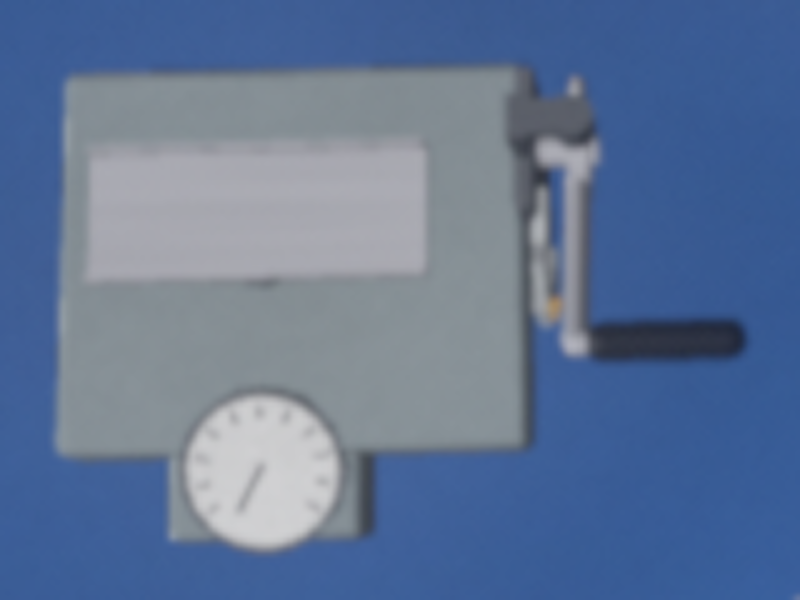

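```bash
python3 - <<'E'
from h import *
c=load('top0')
def P(x,y,k,x0,y0,z): return onz(c,(x+.5)/k-.5+x0,(y+.5)/k-.5+y0,z)
def q(n,pts,z,k=4,x0=345,y0=180):
    W=[P(x,y,k,x0,y0,z) for x,y in pts]; print(n,np.round(W,4).tolist(),'sides',[round(float(np.linalg.norm(W[i]-W[(i+1)%4])),4) for i in range(4)],'ctr',np.round(np.mean(W,0),4)); return W
q('mid',[(241,64),(330,41),(379,214),(286,238)],.03)
q('small',[(26,160),(152,105),(185,170),(57,228)],.02)
q('large',[(193,403),(438,435),(432,568),(186,535)],.035)
q('pan',[(89,148),(424,142),(424,273),(86,281)],.074,5,140,160)
q('boxtop',[(68,78),(527,68),(529,447),(60,455)],.055,5,140,160)
print('handle ends @z.173', P(592,341,5,140,160,.173),P(745,338,5,140,160,.173))
o=c['R'].T@c['t']; print(-o)
# objects
for n,u,v,z in [('measure',307,292,.062),('weight',357,165,.04),('jar',308,133,.105),('can',112,253,.055)]: print(n,onz(c,u,v,z))
E
```

```text
mid [[0.5982, -0.3052, 0.03], [0.6136, -0.3642, 0.03], [0.4994, -0.3888, 0.03], [0.4837, -0.3282, 0.03]] sides [0.061, 0.1169, 0.0626, 0.1168] ctr [ 0.5487 -0.3466  0.03  ]
small [[0.5356, -0.1642, 0.02], [0.5725, -0.2484, 0.02], [0.5291, -0.2682, 0.02], [0.4907, -0.1831, 0.02]] sides [0.092, 0.0476, 0.0934, 0.0487] ctr [ 0.532 -0.216  0.02 ]
large [[0.3786, -0.262, 0.035], [0.3596, -0.4141, 0.035], [0.2788, -0.4044, 0.035], [0.2976, -0.2537, 0.035]] sides [0.1533, 0.0814, 0.1518, 0.0814] ctr [ 0.3287 -0.3336  0.035 ]
pan [[0.6051, 0.334, 0.074], [0.6085, 0.1647, 0.074], [0.5413, 0.1632, 0.074], [0.537, 0.3322, 0.074]] sides [0.1693, 0.0672, 0.169, 0.0681] ctr [0.573  0.2486 0.074 ]
boxtop [[0.6463, 0.3523, 0.055], [0.6521, 0.1145, 0.055], [0.4556, 0.1108, 0.055], [0.4514, 0.3464, 0.055]] sides [0.2379, 0.1966, 0.2357, 0.1949] ctr [0.5513 0.231  0.055 ]
handle ends @z.173 [0.49533963 0.07434481 0.173     ] [0.49680037 0.00551059 0.173     ]
[0.3877597  0.03475584 1.07900911]
measure [ 0.35003592 -0.04263226  0.062     ]
weight [ 0.67852885 -0.18011435  0.04      ]
jar [ 0.74320368 -0.0462987   0.105     ]
can [0.44543168 0.44494055 0.055     ]
```

In the crop (c1), the middle tin is at top (420,215). It measures about 61 x 117 mm; the others are about 48 x 93 and 81 x 152. It fits the 120 x 64 description, and its cap points to +x at (413,190). The scale crop shows the pan, the lever and the black handle at (259..289,228). Next I'll overlay models on both pictures to check the poses.

```bash
cat >> h.py <<'E'
def tinpts(p,yaw,z0=0):
    c,s=np.cos(yaw),np.sin(yaw); out=[]
    for z in(.03,0):
        for x,y in((.06,.032),(.06,-.032),(-.06,-.032),(-.06,.032)): out.append([p[0]+c*x-s*y,p[1]+s*x+c*y,z0+z])
    return np.array(out)
def lev(hx,hy,yaw,a,y):  # handle point at lever angle a, offset y along scale y
    sl=.55-a; d=np.array([np.cos(yaw),np.sin(yaw)]); n=np.array([-d[1],d[0]])
    xy=np.array([hx,hy])-d*.12*np.cos(sl)+n*y; return np.r_[xy,.11+.12*np.sin(sl)]
def draw(f,polys,x0,y0,x1,y1,k,out):
    im=cv2.imread('pics/'+f+'.png')[y0:y1,x0:x1]; im=cv2.resize(im,None,fx=k,fy=k,interpolation=cv2.INTER_CUBIC); c=load(f)
    for P in polys:
        q=(proj(c,P)-[x0,y0]+.5)*k-.5
        cv2.polylines(im,[np.round(q).astype(int).reshape(-1,1,2)],True,(0,0,255),1)
    cv2.imwrite('pics/'+out+'.png',im); return im
E
python3 - <<'E'
from h import *
T=tinpts((.5487,-.3466),.205); 
sc=(.5513,.231);yw=.022
def rect(cx,cy,yaw,lx,ly,z):
    c,s=np.cos(yaw),np.sin(yaw); return np.array([[cx+c*x*lx/2-s*y*ly/2,cy+s*x*lx/2+c*y*ly/2,z] for x,y in((1,1),(1,-1),(-1,-1),(-1,1))])
hx,hy=.4963+.1023,.040
polys=[T[:4],T[4:],rect(.5723,.2477,yw,.067,.17,.078),rect(.5723,.2477,yw,.063,.17,.071),rect(*sc,yw,.2,.24,.055),np.array([lev(hx,hy,yw,0,-.035),lev(hx,hy,yw,0,.035)])]
a=draw('top0',polys,395,180,455,250,6,'a1');draw('top0',polys,140,160,300,280,5,'a2');draw('scene0',polys,110,190,180,250,8,'a3');draw('scene0',polys,235,160,395,280,5,'a4')
E
```

```text
(no output)
```

View pics/a1.png

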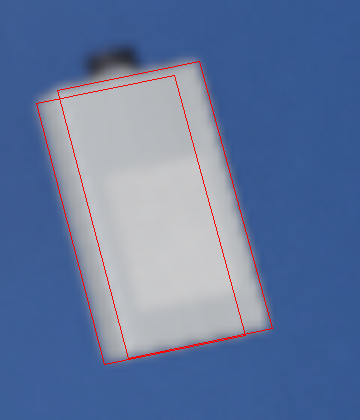

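View pics/a2.png

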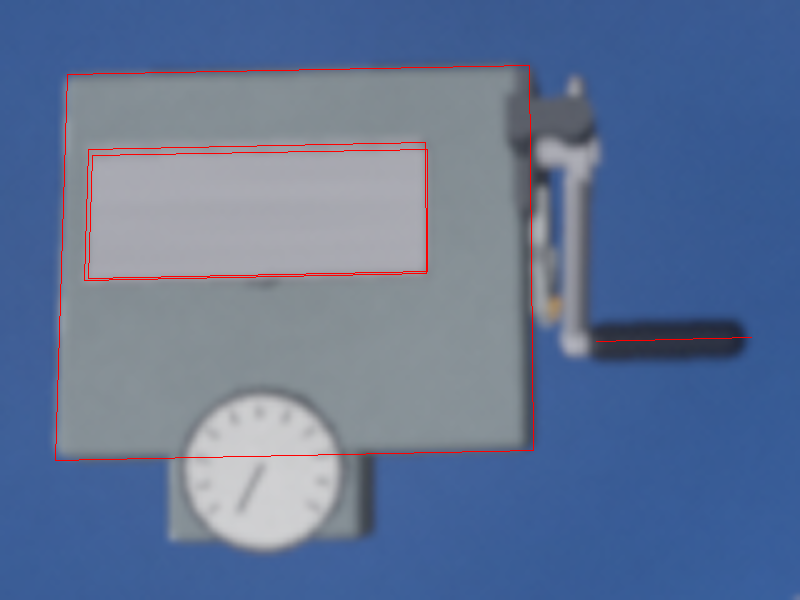

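View pics/a3.png

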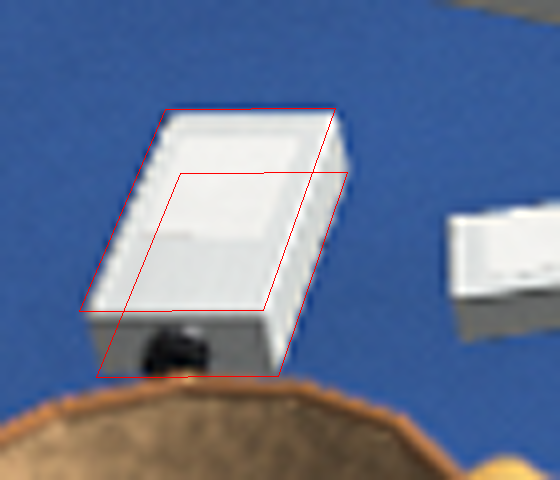

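View pics/a4.png

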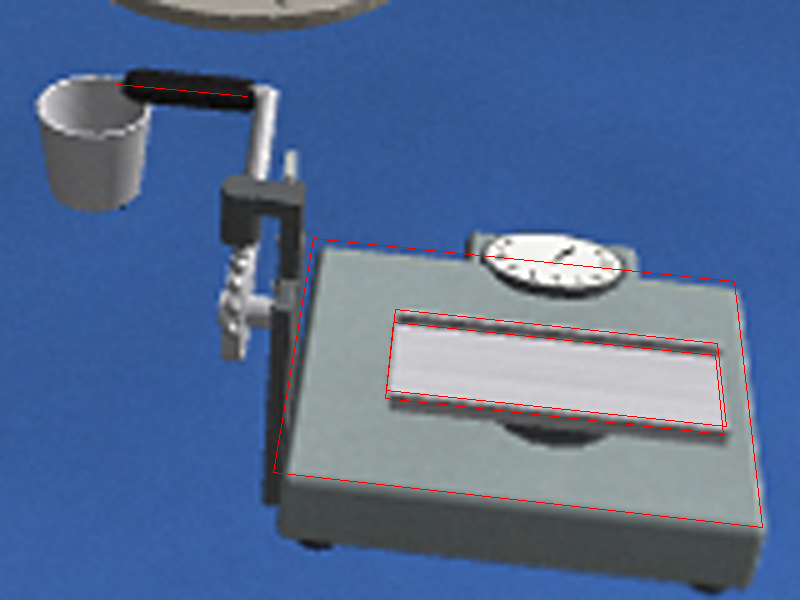

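```bash
cat >> h.py <<'E'
def need(pos,yawz):
    # target: tool x down, tool z along heading yawz
    s=get_state(); R=Ro.from_euler('xyz',s['tcp_rot']).as_matrix(); p=np.array(s['ee_pos'])
    z=np.array([np.cos(yawz),np.sin(yawz),0]); x=np.array([0,0,-1.]); Rt=np.c_[x,np.cross(z,x),z]
    rv=Ro.from_matrix(R.T@Rt).as_rotvec()*180/np.pi/8
    print('pos',p.round(4),'F',np.round(s['ft_force'],2),'w',round(float(s['width']),4),'t',s['clock'],'\n joints',np.round(s['joint_pos'],2),'\n toolz',R[:,2].round(3),' toolx',R[:,0].round(3))
    print(' shift now-axes',(R.T@(np.array(pos)-p)/.06).round(2),' after-turn axes',(Rt.T@(np.array(pos)-p)/.06).round(2),' turn',rv.round(2))
E
python3 - <<'E'
from h import *
c=load('top0')
for u,v in [(390,168),(375,165),(405,164),(418,153)]:
    print([onz(c,u,v,z)[:2].round(3) for z in(.06,.09)])
g=np.array([.5487,-.3466])+.047*np.array([np.cos(.205),np.sin(.205)]); print(g)
for s in (0,np.pi): need([.42,.42,.27],np.pi/2+s)
need([*g,.27],np.pi/2+.205);need([*g,.27],-np.pi/2+.205)
E
```

```text
[array([ 0.665, -0.261]), array([ 0.657, -0.252])]
[array([ 0.673, -0.222]), array([ 0.665, -0.215])]
[array([ 0.676, -0.3  ]), array([ 0.667, -0.29 ])]
[array([ 0.705, -0.335]), array([ 0.696, -0.324])]
[ 0.59471587 -0.33703234]
pos [0.1999 0.6443 0.2049] F [ 0.45  0.14 -0.05] w 0.094 t 0.15 
 joints [-1.42  0.43  0.07  1.61 -0.03  1.11 -0.07] 
 toolz [ 0.296  0.955 -0.001]  toolx [-0.    -0.001 -1.   ]
 shift now-axes [-1.08 -4.61 -2.49]  after-turn axes [-1.08 -3.67 -3.74]  turn [-2.15 -0.01 -0.  ]
pos [0.1999 0.6443 0.2049] F [ 0.45  0.14 -0.05] w 0.094 t 0.15 
 joints [-1.42  0.43  0.07  1.61 -0.03  1.11 -0.07] 
 toolz [ 0.296  0.955 -0.001]  toolx [-0.    -0.001 -1.   ]
 shift now-axes [-1.08 -4.61 -2.49]  after-turn axes [-1.08  3.67  3.74]  turn [ 2.035e+01 -0.000e+00  1.000e-02]
pos [0.1999 0.6443 0.2049] F [ 0.45  0.14 -0.05] w 0.094 t 0.15 
 joints [-1.42  0.43  0.07  1.61 -0.03  1.11 -0.07] 
 toolz [ 0.296  0.955 -0.001]  toolx [-0.    -0.001 -1.   ]
 shift now-axes [ -1.07 -11.13 -13.67]  after-turn axes [ -1.08  -3.11 -17.35]  turn [-3.62 -0.01 -0.  ]
pos [0.1999 0.6443 0.2049] F [ 0.45  0.14 -0.05] w 0.094 t 0.15 
 joints [-1.42  0.43  0.07  1.61 -0.03  1.11 -0.07] 
 toolz [ 0.296  0.955 -0.001]  toolx [-0.    -0.001 -1.   ]
 shift now-axes [ -1.07 -11.13 -13.67]  after-turn axes [-1.08  3.11 17.35]  turn [ 1.888e+01 -0.000e+00  1.000e-02]
```

```bash
python3 -m inch '[[-0.3,0,0,-0.9,0,0],[-0.4,0,0,-0.9,0,0],[-0.4,0,0,-0.9,0,0],[0,0,0,-0.92,0,0],[0,-0.8,-0.4,0,0,0],[0,-0.8,-0.6,0,0,0],[0,-0.8,-0.8,0,0,0],[0,-0.8,-0.8,0,0,0]]'; python3 - <<'E'
from h import *
need([.5947,-.337,.27],np.pi/2+.205)
E
```

```text
clock: 1.15
ee_pos: [0.4122, 0.5355, 0.2712]
tcp_rot: [2.339, 1.57, -2.169]
ft_force: [0.9, 0.6, -0.4]
width: 0.0938
pos [0.4122 0.5355 0.2712] F [ 0.9   0.59 -0.37] w 0.0938 t 1.15 
 joints [-1.06  0.38  0.06  1.53 -0.02  1.23  0.79] 
 toolz [-0.203  0.979 -0.   ]  toolx [-0. -0. -1.]
 shift now-axes [  0.02  -0.02 -14.86]  after-turn axes [  0.02  -0.02 -14.86]  turn [-0. -0. -0.]
```

```bash
python3 -m inch '[[0,0,-0.5,0,0,0],[0,0,-0.8,0,0,0],[0,0,-1,0,0,0],[0,0,-1,0,0,0],[0,0,-1,0,0,0],[0,0,-1,0,0,0],[0,0,-1,0,0,0],[0,0,-1,0,0,0],[0,0,-1,0,0,0],[0,0,-1,0,0,0],[0,0,-1,0,0,0],[0,0,-1,0,0,0],[0,0,-1,0,0,0],[0,0,-1,0,0,0],[0,0,-1,0,0,0],[0,0,-0.5,0,0,0],[0,0,0,0,0,0],[0,0,0,0,0,0]]'; python3 - <<'E'
from h import *
need([.5947,-.337,.06],np.pi/2+.205)
snap('wrist','w1')
E
```

```text
clock: 3.4
ee_pos: [0.5911, -0.3319, 0.2711]
tcp_rot: [0.556, 1.57, 2.332]
ft_force: [0.5, -0.2, -0.5]
width: 0.094
pos [ 0.5911 -0.3319  0.2711] F [ 0.47 -0.17 -0.46] w 0.094 t 3.4 
 joints [ 0.02  0.42  0.55  1.54 -0.23  1.24  2.39] 
 toolz [-0.204  0.979  0.001]  toolx [-0.001  0.001 -1.   ]
 shift now-axes [ 3.52 -0.04 -0.1 ]  after-turn axes [ 3.52 -0.04 -0.1 ]  turn [-0.  0. -0.]
```

View pics/w1.png

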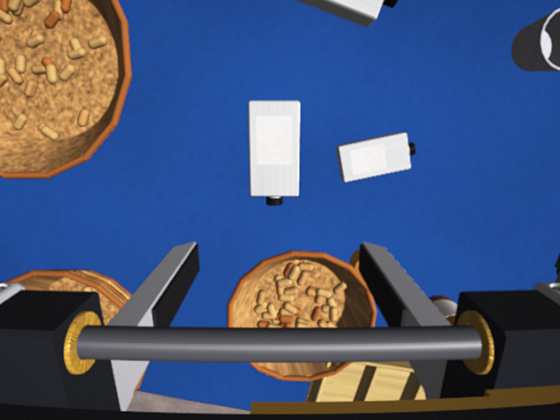

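The wrist picture shows the tin upright in the image, with corners at about (249,101), (300,101), (300,196), (250,196) and the cap at (275,201). It is square to the jaws.

```bash
python3 - <<'E'
from h import *
c=load('w1')
T=tinpts((.5487,-.3466),.205)
draw('w1',[T[:4],T[4:]],230,80,320,220,4,'w1a')
W=[onz(c,u,v,.03) for u,v in((249.5,100.5),(299.5,100.5),(300,196),(250,196))]
print(np.round(W,4),np.mean(W,0), proj(c,[.5487,-.3466,.03]))
E
```

```text
[[ 0.4971 -0.3862  0.03  ]
 [ 0.4848 -0.3267  0.03  ]
 [ 0.6006 -0.3002  0.03  ]
 [ 0.6138 -0.3639  0.03  ]] [ 0.5490887  -0.34424146  0.03      ] [[272.97052698 149.07034393]]
```

View pics/w1a.png

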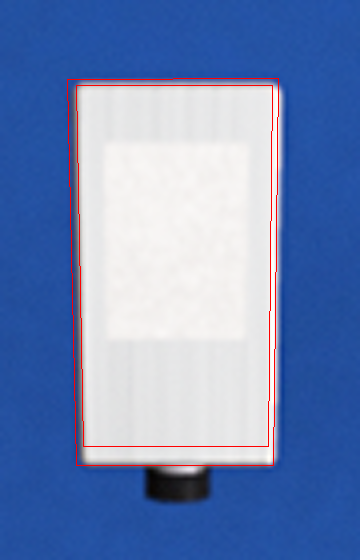

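```bash
python3 -m inch '[[0.6,-0.1,-0.08,0,0,0],[0.8,0,0,0,0,0],[0.8,0,0,0,0,0],[0.8,0,0,0,0,0],[0.6,0,0,0,0,0],[0.3,0,0,0,0,0],[0,0,0,0,0,0],[0,0,0,0,0,0]]'; python3 - <<'E'
from h import *
need([.598,-.3353,.006],np.pi/2+.205)
E
```

```text
clock: 4.45
ee_pos: [0.5989, -0.3364, 0.0392]
tcp_rot: [-2.165, 1.569, -0.39]
ft_force: [0.6, 0.6, 0.4]
width: 0.0942
pos [ 0.5989 -0.3364  0.0392] F [0.55 0.65 0.44] w 0.0942 t 4.45 
 joints [ 0.1   0.66  0.45  1.72 -0.37  0.84  2.49] 
 toolz [-0.203  0.979 -0.001]  toolx [ 0.002 -0.001 -1.   ]
 shift now-axes [0.55 0.01 0.02]  after-turn axes [0.55 0.01 0.02]  turn [-0.   -0.01  0.01]
```

```bash
python3 -m inch '[[0.35,0,0,0,0,0],[0.2,0,0,0,0,0],[0,0,0,0,0,0]]' && python3 -m inch '[[0,0,0,0,0,0],[0,0,0,0,0,0],[0,0,0,0,0,0],[0,0,0,0,0,0],[0,0,0,0,0,0],[0,0,0,0,0,0]]' 0.3 3; python3 - <<'E'
from h import *
need([.598,-.3353,.2],np.pi/2+.205)
E
```

```text
clock: 4.82
ee_pos: [0.5972, -0.3358, 0.0032]
tcp_rot: [0.987, 1.569, 2.762]
ft_force: [-0.2, -1.0, 0.4]
width: 0.0944
clock: 5.58
ee_pos: [0.5981, -0.3362, 0.0048]
tcp_rot: [-2.209, 1.57, -0.433]
ft_force: [-0.1, 0.1, 4.5]
width: 0.064
pos [ 0.5981 -0.3362  0.0048] F [-0.11  0.06  4.54] w 0.064 t 5.575 
 joints [ 0.12  0.7   0.43  1.73 -0.39  0.79  2.51] 
 toolz [-0.203  0.979 -0.   ]  toolx [ 0. -0. -1.]
 shift now-axes [-3.25 -0.    0.01]  after-turn axes [-3.25 -0.    0.02]  turn [-0. -0.  0.]
```

```bash
python3 -m inch '[[-0.1,0,0,0,0,0],[-0.2,0,0,0,0,0],[-0.2,0,0,0,0,0],[-0.25,0,0,0,0,0],[-0.3,0,0,0,0,0],[-0.3,0,0,0,0,0],[-0.3,0,0,0,0,0],[-0.3,0,0,0,0,0],[-0.3,0,0,0,0,0],[-0.3,0,0,0,0,0],[-0.2,0,0,0,0,0],[0,0,0,0,0,0],[0,0,0,0,0,0]]'; python3 - <<'E'
from h import *
need([.598,-.3353,.2],np.pi/2+.205)
snap('wrist','w2');snap('scene','s2')
crop('s2',80,100,240,260,4,'s2a')
E
```

```text
clock: 7.2
ee_pos: [0.5977, -0.3359, 0.1689]
tcp_rot: [0.96, 1.57, 2.735]
ft_force: [-0.5, 0.1, -3.7]
width: 0.0639
pos [ 0.5977 -0.3359  0.1689] F [-0.53  0.07 -3.71] w 0.0639 t 7.2 
 joints [ 0.05  0.52  0.52  1.64 -0.29  1.06  2.43] 
 toolz [-0.203  0.979  0.   ]  toolx [-0.001  0.    -1.   ]
 shift now-axes [-0.52 -0.01  0.01]  after-turn axes [-0.52 -0.01  0.01]  turn [-0.    0.   -0.01]
```

View pics/w2.png

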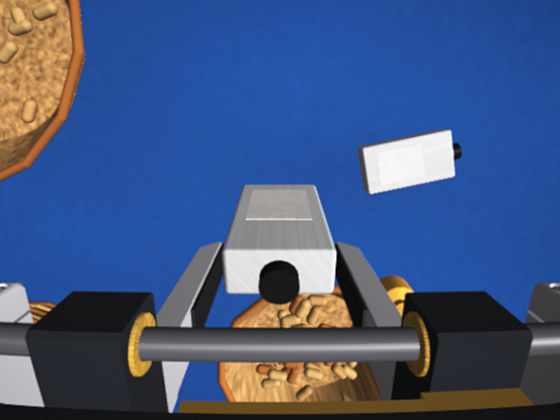

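View pics/s2a.png

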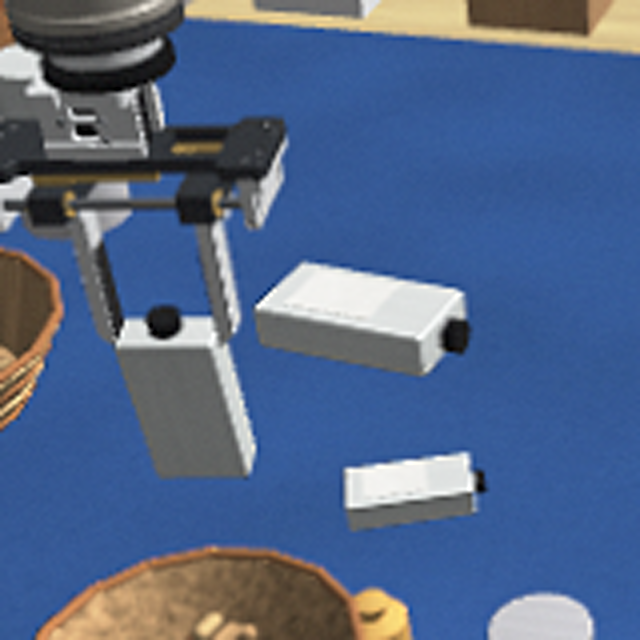

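The tin hangs foot down in the grip. I'll firm the grip to 15 N, lift, and measure the tilt.

```bash
python3 -m inch '[[0,0,0,0,0,0],[0,0,0,0,0,0],[-0.5,0,0,0,0,0],[-0.7,0,0,0,0,0],[-0.5,0,0,0,0,0],[0,0,0,0,0,0],[0,0,0,0,0,0],[0,0,0,0,0,0]]' 0.3 15; python3 - <<'E'
from h import *
need([.598,-.3353,.2],np.pi/2+.205)
snap('wrist','w3');crop('w3',200,160,360,310,5,'w3a')
snap('scene','s3');crop('s3',90,110,170,250,5,'s3a')
E
```

```text
clock: 8.3
ee_pos: [0.5975, -0.3357, 0.2699]
tcp_rot: [1.015, 1.569, 2.791]
ft_force: [0.4, 0.2, -2.7]
width: 0.0637
pos [ 0.5975 -0.3357  0.2699] F [ 0.38  0.23 -2.66] w 0.0637 t 8.3 
 joints [ 0.03  0.44  0.56  1.53 -0.24  1.25  2.39] 
 toolz [-0.203  0.979  0.001]  toolx [-0.002  0.001 -1.   ]
 shift now-axes [ 1.17 -0.01  0.  ]  after-turn axes [ 1.17 -0.01  0.01]  turn [-0.    0.01 -0.01]
```

View pics/w3a.png

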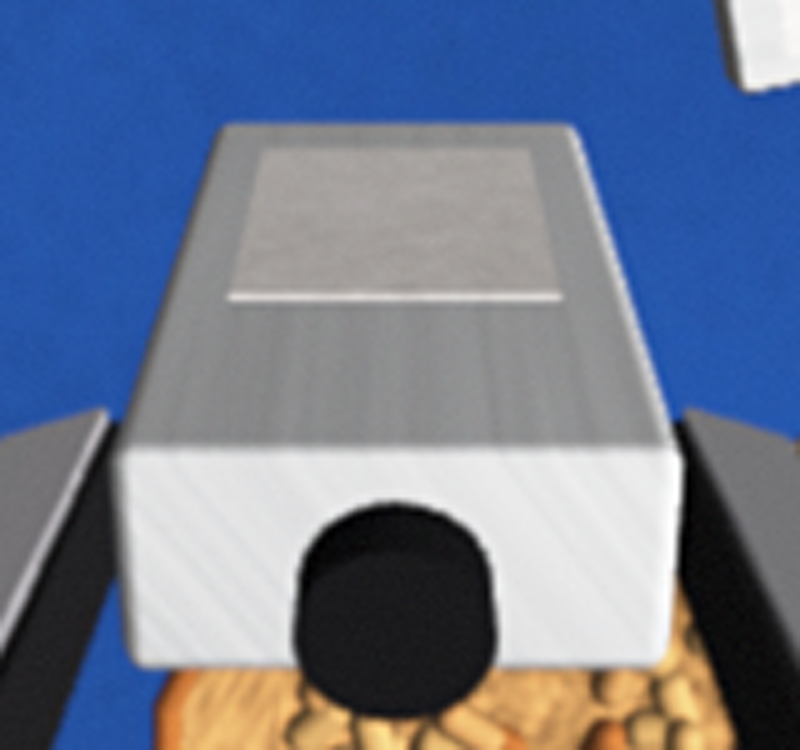

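View pics/s3a.png

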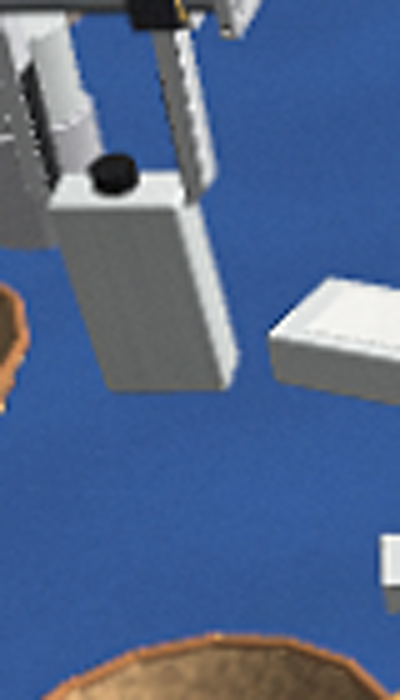

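```bash
cat > fit.py <<'E'
from h import *
from scipy.optimize import least_squares
def tinfit(wpts,spts,wf,sf,pos,toolz):
    # wpts/spts: list of (u,v,(x,y,z) tin-centred coords)
    zt=np.array([toolz[0],toolz[1],0]); zt/=np.linalg.norm(zt)
    up=np.array([0,0,1.]); fw=np.cross(zt,up) # tin y = zt
    if True:
        pass
    cw=load(wf) if wf else None; cs=load(sf) if sf else None
    def pose(p):
        th,a,b,c=p
        # upright tin: x=up, y=zt, z = x cross y
        z0=np.cross(up,zt); X=np.cos(th)*up+np.sin(th)*z0; Z=np.cross(X,zt); ctr=np.array(pos)+a*up+b*z0+c*zt
        return ctr,np.c_[X,zt,Z]
    def res(p):
        c,R=pose(p); r=[]
        for cc,L in((cw,wpts),(cs,spts)):
            for u,v,q in L: r+=list(proj(cc,c+R@np.array(q))[0]-[u,v])
        return np.array(r)
    s=least_squares(res,[0,-.03,0,0]); c,R=pose(s.x)
    print('tilt deg',np.degrees(s.x[0]),'offs',s.x[1:].round(4),'ctr',c.round(4),'foot ctr',(c-R[:,0]*.06).round(4)); print('X',R[:,0].round(3),'Z',R[:,2].round(3)); print(s.fun.reshape(-1,2).round(1).tolist())
    return s.x
E
python3 - <<'E'
from fit import *
w=[((x+.5)/5-.5+200,(y+.5)/5-.5+160,q) for x,y,q in [(216,124,(-.06,-.032,.015)),(579,124,(-.06,.032,.015)),(117,448,(.06,-.032,.015)),(684,450,(.06,.032,.015)),(130,668,(.06,-.032,-.015)),(669,668,(.06,.032,-.015))]]
s=[((x+.5)/5-.5+90,(y+.5)/5-.5+110,q) for x,y,q in [(50,208,(.06,-.032,-.015)),(182,207,(.06,.032,-.015)),(107,390,(-.06,-.032,-.015)),(229,390,(-.06,.032,-.015))]]
tinfit(w,s,'w3','s3',[.5975,-.3357,.2699],[-.203,.979])
tinfit(w,[],'w3',None,[.5975,-.3357,.2699],[-.203,.979])
tinfit([],s,None,'s3',[.5975,-.3357,.2699],[-.203,.979])
E
```

```text
tilt deg -7.035854363616611 offs [-0.0525  0.0019  0.0017] ctr [ 0.5953 -0.3345  0.2174] foot ctr [ 0.5881 -0.336   0.1578]
X [0.12  0.025 0.992] Z [-0.972 -0.202  0.122]
[[0.2, -0.5], [-0.2, -0.6], [-1.5, -0.4], [1.5, -0.9], [-0.6, 0.8], [0.9, 0.7], [-0.9, 0.6], [-0.8, 0.6], [-0.1, 2.1], [0.1, 1.9]]
tilt deg -7.316096762401884 offs [-0.0561  0.0006  0.0016] ctr [ 0.5966 -0.3342  0.2138] foot ctr [ 0.5891 -0.3358  0.1543]
X [0.125 0.026 0.992] Z [-0.971 -0.201  0.127]
[[0.6, -0.0], [-0.6, -0.1], [-0.4, 0.1], [0.3, -0.4], [0.4, 0.3], [-0.2, 0.2]]
tilt deg -7.492248788979604 offs [-0.0647  0.029  -0.0073] ctr [ 0.5706 -0.3487  0.2052] foot ctr [ 0.5629 -0.3503  0.1457]
X [0.128 0.026 0.991] Z [-0.971 -0.201  0.13 ]
[[0.0, -0.1], [-0.6, -0.1], [0.6, 0.2], [0.0, 0.0]]
```

The fit puts the tin about 7° off vertical (foot towards -x), gripped near its top. I'll correct that with the wrist and carry it above the pan.

```bash
cat >> h.py <<'E'
def need2(pos,yawz,tilt):
    s=get_state(); R=Ro.from_euler('xyz',s['tcp_rot']).as_matrix(); p=np.array(s['ee_pos'])
    z=np.array([np.cos(yawz),np.sin(yawz),0]); x=np.array([0,0,-1.]); Rt=np.c_[x,np.cross(z,x),z]@Ro.from_rotvec([0,0,np.radians(tilt)]).as_matrix()
    rv=Ro.from_matrix(R.T@Rt).as_rotvec()*180/np.pi/8
    print('pos',p.round(4),'F',np.round(s['ft_force'],2),'w',round(float(s['width']),4),'t',s['clock'],'joints',np.round(s['joint_pos'],2),'\n toolz',R[:,2].round(3),' toolx',R[:,0].round(3))
    print(' shift now',(R.T@(np.array(pos)-p)/.06).round(2),' after-turn',(Rt.T@(np.array(pos)-p)/.06).round(2),' turn',rv.round(2))
E
python3 -m inch '[[-0.4,0,0,0,0,0],[-0.4,0,0,0.3,0,-0.3],[-0.2,0,0,0.5,0,-0.3],[0,0,0,0.5,0,-0.3],[0,0,0,0,0,0]]'
python3 - <<'E'
from h import *
need2([.568,.246,.33],np.pi/2+.022,-7.2)
E
```

```text
clock: 9.02
ee_pos: [0.5965, -0.3369, 0.3325]
tcp_rot: [-1.471, 1.443, 0.121]
ft_force: [-0.2, 0.1, -2.3]
width: 0.0639
pos [ 0.5965 -0.3369  0.3325] F [-0.24  0.08 -2.29] w 0.0639 t 9.025 joints [ 0.01  0.34  0.6   1.54 -0.29  1.24  2.25] 
 toolz [-0.021  1.     0.013]  toolx [ 0.126  0.015 -0.992]
 shift now [0.13 0.29 9.72]  after-turn [0.01 0.26 9.72]  turn [-0.02  0.09  0.01]
```

```bash
python3 -m inch '[[0,0,0.3,0,0.09,0],[0,0.1,0.6,0,0,0],[0,0.1,0.8,0,0,0],[0,0.06,0.8,0,0,0],[0,0,0.8,0,0,0],[0,0,0.8,0,0,0],[0,0,0.8,0,0,0],[0,0,0.8,0,0,0],[0,0,0.8,0,0,0],[0,0,0.8,0,0,0],[0,0,0.8,0,0,0],[0,0,0.7,0,0,0],[0,0,0.5,0,0,0],[0,0,0.22,0,0,0],[0,0,0,0,0,0],[0,0,0,0,0,0]]'
python3 - <<'E'
from h import *
need2([.568,.246,.33],np.pi/2+.022,-7.2)
snap('wrist','w4');crop('w4',180,140,380,310,4,'w4a')
snap('scene','s4');crop('s4',280,80,400,280,4,'s4a')
E
```

```text
clock: 11.02
ee_pos: [0.5697, 0.2329, 0.3299]
tcp_rot: [-1.574, 1.446, 0.017]
ft_force: [0.9, -0.4, -2.5]
width: 0.0643
pos [0.5697 0.2329 0.3299] F [ 0.85 -0.41 -2.52] w 0.0643 t 11.025 joints [-0.76  0.17  0.26  1.69  0.01  1.17  1.09] 
 toolz [-0.021  1.    -0.   ]  toolx [ 0.125  0.002 -0.992]
 shift now [-0.    0.02  0.22]  after-turn [-0.    0.02  0.22]  turn [-0.01 -0.   -0.01]
```

View pics/w4a.png

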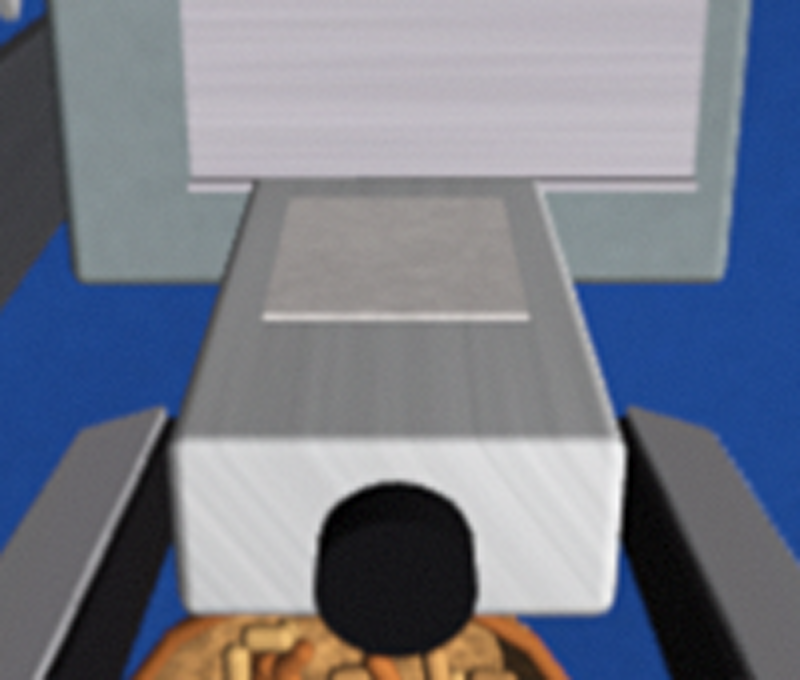

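View pics/s4a.png

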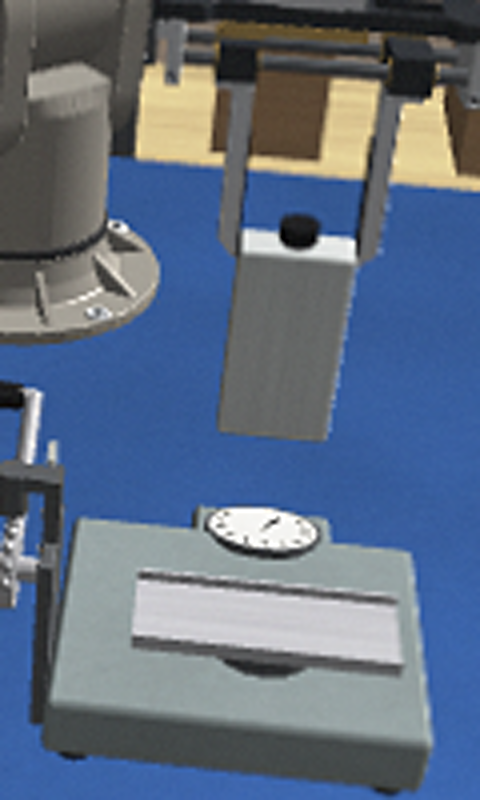

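```bash
python3 - <<'E'
from fit import *
w=[((x+.5)/4-.5+180,(y+.5)/4-.5+140,q) for x,y,q in [(254,180,(-.06,-.032,.015)),(540,180,(-.06,.032,.015)),(173,438,(.06,-.032,.015)),(627,438,(.06,.032,.015)),(182,614,(.06,-.032,-.015)),(613,613,(.06,.032,-.015))]]
s=[((x+.5)/4-.5+280,(y+.5)/4-.5+80,q) for x,y,q in [(241,258,(.06,-.032,-.015)),(356,266,(.06,.032,-.015)),(218,433,(-.06,-.032,-.015)),(327,441,(-.06,.032,-.015))]]
tinfit(w,s,'w4','s4',[.5697,.2329,.3299],[-.021,1])
tinfit(w,[],'w4',None,[.5697,.2329,.3299],[-.021,1])
# pan in wrist: near (+x) lip line
c=load('w4')
for x,y in((190,188),(697,188)): print('pan far lip ends', onz(c,(x+.5)/4-.5+180,(y+.5)/4-.5+140,.078))
for x,y in((190,177),(697,177)): print('inner lip', onz(c,(x+.5)/4-.5+180,(y+.5)/4-.5+140,.078))
E
```

```text
tilt deg 0.3303882366781286 offs [-0.0529 -0.0048  0.0013] ctr [0.5745 0.2343 0.277 ] foot ctr [0.5748 0.2344 0.217 ]
X [-0.006 -0.     1.   ] Z [-1.    -0.021 -0.006]
[[-0.0, -0.5], [0.5, -0.5], [-1.6, -0.5], [1.0, -0.5], [-0.3, 0.7], [1.0, 0.9], [-0.7, -0.4], [0.2, 0.2], [-0.7, 1.8], [-0.5, 2.5]]
tilt deg 0.1112517974527387 offs [-0.0559 -0.0064  0.0013] ctr [0.5761 0.2343 0.274 ] foot ctr [0.5762 0.2344 0.214 ]
X [-0.002 -0.     1.   ] Z [-1.    -0.021 -0.002]
[[0.3, -0.0], [0.1, -0.1], [-0.6, -0.1], [-0.2, -0.2], [0.6, 0.1], [-0.1, 0.3]]
pan far lip ends [0.60846269 0.16580884 0.078     ]
pan far lip ends [0.60498479 0.33493491 0.078     ]
inner lip [0.60462498 0.16595307 0.078     ]
inner lip [0.60115311 0.33453403 0.078     ]
```

```bash
python3 -m inch '[[0,0.05,0.24,0,0,0],[0.3,0.038,0,0,0,0],[0.4,0.05,0,0,0,0],[0.4,0.05,0,0,0,0],[0.4,0.05,0,0,0,0],[0.3,0.038,0,0,0,0],[0.2,0.025,0,0,0,0],[0.15,0.019,0,0,0,0],[0,0,0,0,0,0],[0,0,0,0,0,0]]'
python3 - <<'E'
from h import *
need2([.5665,.2476,.196],np.pi/2+.022,-7.2)
snap('scene','s5');crop('s5',270,100,410,280,4,'s5a')
E
```

```text
clock: 12.38
ee_pos: [0.5664, 0.249, 0.2]
tcp_rot: [-1.567, 1.445, 0.025]
ft_force: [0.4, -0.5, -2.8]
width: 0.0638
pos [0.5664 0.249  0.2   ] F [ 0.36 -0.48 -2.82] w 0.0638 t 12.375 joints [-0.76  0.28  0.24  1.85 -0.01  0.91  1.07] 
 toolz [-0.022  1.     0.   ]  toolx [ 0.125  0.003 -0.992]
 shift now [ 0.07  0.01 -0.02]  after-turn [ 0.07  0.01 -0.02]  turn [-0.  0. -0.]
```

View pics/s5a.png

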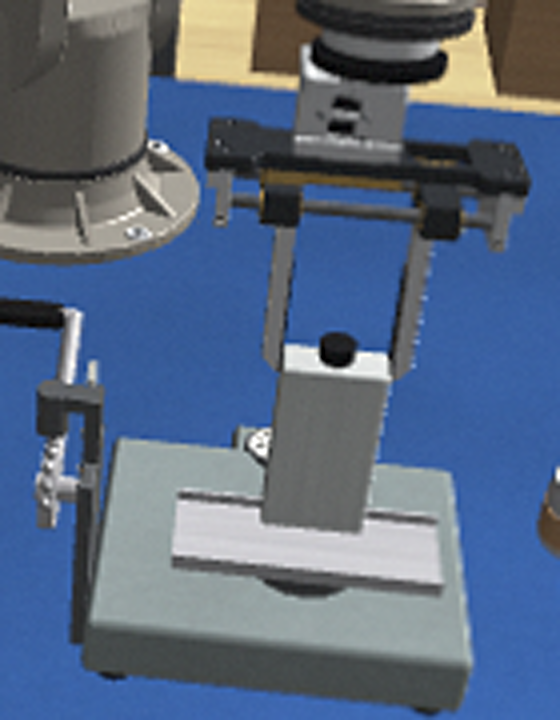

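The tin is upright and its foot hovers over the channel (s5 crop, foot at (262..362,530)). I'll lower it gently while watching the force.

```bash
python3 -m inch '[[0.05,0.006,0,0,0,0],[0.05,0.006,0,0,0,0],[0,0,0,0,0,0],[0,0,0,0,0,0]]'; python3 -m inch '[[0.05,0.006,0,0,0,0],[0,0,0,0,0,0],[0,0,0,0,0,0]]';python3 -m inch '[[0.04,0.005,0,0,0,0],[0,0,0,0,0,0],[0,0,0,0,0,0]]'
```

```text
clock: 12.92
ee_pos: [0.5661, 0.2488, 0.1934]
tcp_rot: [-1.571, 1.446, 0.022]
ft_force: [1.0, 0.7, -3.1]
width: 0.0636
clock: 13.3
ee_pos: [0.5661, 0.2488, 0.1903]
tcp_rot: [-1.571, 1.446, 0.022]
ft_force: [0.3, -0.0, -2.8]
width: 0.0638
clock: 13.68
ee_pos: [0.5661, 0.2488, 0.1879]
tcp_rot: [-1.571, 1.446, 0.022]
ft_force: [0.1, 0.6, -2.5]
width: 0.0638
```

```bash
for i in 1 2 3; do :; done; python3 -m inch '[[0.03,0.004,0,0,0,0],[0,0,0,0,0,0],[0,0,0,0,0,0]]';python3 -m inch '[[0.03,0.004,0,0,0,0],[0,0,0,0,0,0],[0,0,0,0,0,0]]'
```

```text
clock: 14.05
ee_pos: [0.5661, 0.2488, 0.1861]
tcp_rot: [-1.571, 1.446, 0.022]
ft_force: [0.5, -0.6, -2.6]
width: 0.0641
clock: 14.42
ee_pos: [0.5661, 0.2488, 0.1843]
tcp_rot: [-1.571, 1.446, 0.022]
ft_force: [-0.4, -0.2, -3.0]
width: 0.0639
```

```bash
python3 -m inch '[[0.03,0.004,0,0,0,0],[0,0,0,0,0,0],[0,0,0,0,0,0]]';python3 - <<'E'
from h import *
need2([.5665,.2476,.18],np.pi/2+.022,-7.2)
snap('scene','s6');crop('s6',290,140,390,240,6,'s6a')
E
```

```text
clock: 14.8
ee_pos: [0.566, 0.2488, 0.1824]
tcp_rot: [-1.571, 1.446, 0.022]
ft_force: [-0.3, -0.6, -2.9]
width: 0.0639
pos [0.566  0.2488 0.1824] F [-0.27 -0.62 -2.87] w 0.0639 t 14.8 joints [-0.75  0.3   0.24  1.87 -0.01  0.88  1.07] 
 toolz [-0.022  1.     0.   ]  toolx [ 0.124  0.003 -0.992]
 shift now [ 0.04 -0.   -0.02]  after-turn [ 0.04 -0.   -0.02]  turn [ 0.    0.   -0.01]
```

View pics/s6a.png

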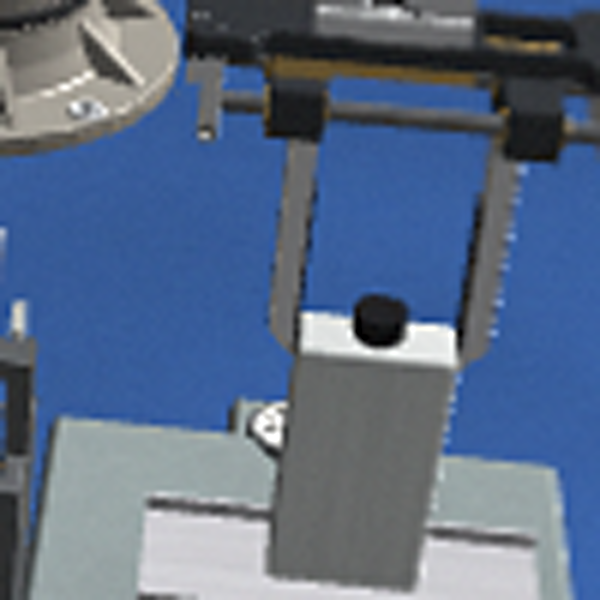

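```bash
python3 -m inch '[[0.03,0.004,0,0,0,0],[0,0,0,0,0,0],[0,0,0,0,0,0]]';python3 -m inch '[[0.03,0.004,0,0,0,0],[0,0,0,0,0,0],[0,0,0,0,0,0]]'
```

```text
clock: 15.22
ee_pos: [0.5662, 0.249, 0.1808]
tcp_rot: [-1.568, 1.446, 0.025]
ft_force: [-0.9, 0.8, 2.2]
width: 0.064
clock: 15.6
ee_pos: [0.5671, 0.2492, 0.1803]
tcp_rot: [-1.56, 1.444, 0.032]
ft_force: [-2.4, -0.7, 14.4]
width: 0.0633
```

```bash
python3 -m inch '[[-0.035,-0.0045,0,0,0,0],[0,0,0,0,0,0],[0,0,0,0,0,0]]';python3 -m inch '[[0,0,0,0,0,0],[0,0,0,0,0,0],[0,0,0,0,0,0]]' - 3; python3 -m inch '[[0,0,0,0,0,0],[0,0,0,0,0,0],[0,0,0,0,0,0],[0,0,0,0,0,0],[0,0,0,0,0,0]]' 1.0; python3 - <<'E'
from h import *
snap('scene','s7');crop('s7',290,140,390,240,6,'s7a')
E
```

```text
clock: 15.98
ee_pos: [0.5658, 0.2488, 0.1806]
tcp_rot: [-1.573, 1.446, 0.02]
ft_force: [-1.4, -0.2, -2.5]
width: 0.0642
clock: 16.35
ee_pos: [0.566, 0.2488, 0.1809]
tcp_rot: [-1.571, 1.446, 0.021]
ft_force: [-0.9, 0.4, -3.0]
width: 0.0637
clock: 16.98
ee_pos: [0.566, 0.2488, 0.1809]
tcp_rot: [-1.571, 1.446, 0.022]
ft_force: [-0.3, -0.7, 0.2]
width: 0.0939
```

View pics/s7a.png

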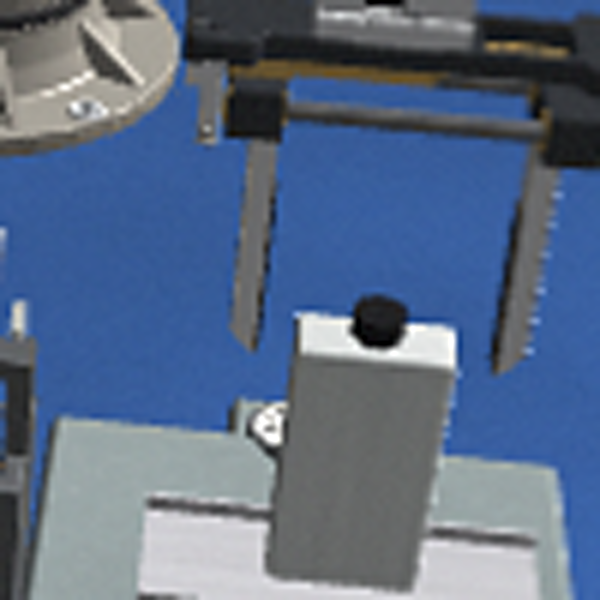

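Released: both fingers are clear and the tin stands. I'll withdraw straight up, level the tool, and check the placing.

```bash
python3 -m inch '[[-0.3,-0.038,0,0,0,0],[-0.5,-0.063,0,0,0,0],[-0.6,-0.075,0,0,0,0],[-0.4,-0.05,0,0,0,0],[0,0,0,0,0,0.45],[0,0,0,0,0,0.45],[0,0,0,0,0,0]]'; python3 - <<'E'
from h import *
need([.496,.04,.28],np.pi/2+.022)
snap('scene','s8');crop('s8',290,140,390,240,6,'s8a')
snap('top','t8');crop('t8',140,160,300,280,5,'t8a')
snap('wrist','w8')
E
```

```text
clock: 17.9
ee_pos: [0.5669, 0.2485, 0.2906]
tcp_rot: [1.922, 1.571, -2.77]
ft_force: [0.4, 0.5, 0.1]
width: 0.094
pos [0.5669 0.2485 0.2906] F [0.36 0.5  0.14] w 0.094 t 17.9 
 joints [-0.72  0.27  0.26  1.64 -0.07  1.23  1.14] 
 toolz [-0.021  1.    -0.   ]  toolx [-0. -0. -1.]
 shift now-axes [ 0.18  1.25 -3.45]  after-turn axes [ 0.18  1.26 -3.45]  turn [-0.01 -0.   -0.  ]
```

View pics/s8a.png

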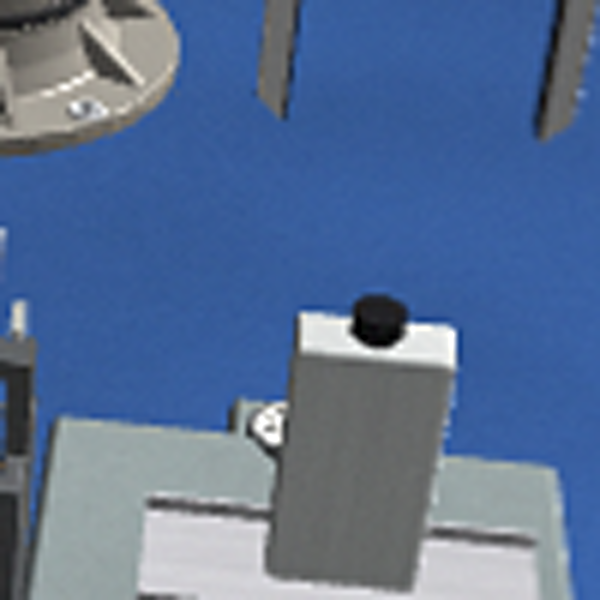

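View pics/t8a.png

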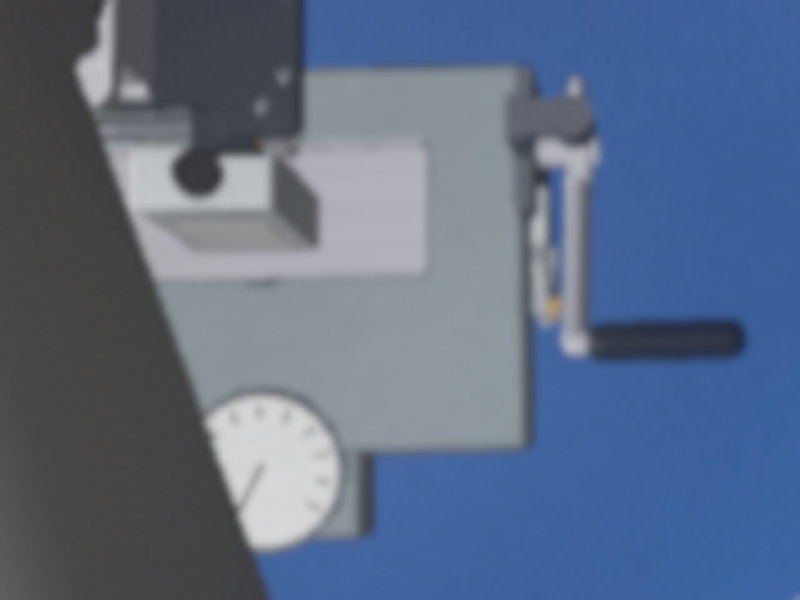

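View pics/w8.png

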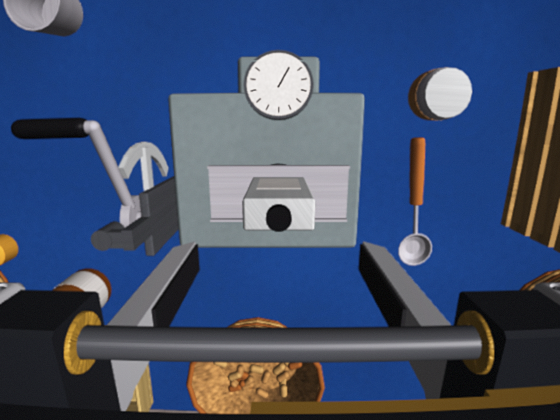

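The tin stands in the channel, seen in wrist (279,205) and scene. In the top crop its foot front-right corner is at (317,248). I'll quantify the placing.

```bash
python3 - <<'E'
from h import *
c=load('t8')
P=lambda c,x,y,k,x0,y0,z: onz(c,(x+.5)/k-.5+x0,(y+.5)/k-.5+y0,z).round(4)
print('foot FR,BR,FL',P(c,317,248,5,140,160,.071),P(c,318,206,5,140,160,.071),P(c,196,250,5,140,160,.071))
print('top FL? FR',P(c,147,211,5,140,160,.191),P(c,272,208,5,140,160,.191),P(c,275,152,5,140,160,.191))
print('pan right end', P(c,426,143,5,140,160,.078),P(c,426,273,5,140,160,.078))
c=load('s8')
print('scene foot +x edge',P(c,268,572,6,290,140,.071),P(c,413,588,6,290,140,.071))
print('scene top +x edge',P(c,292,354,6,290,140,.191),P(c,450,368,6,290,140,.191))
crop('w8',190,150,370,240,4,'w8a')
E
```

```text
foot FR,BR,FL [0.5544 0.2178 0.071 ] [0.576 0.218 0.071] [0.5533 0.2787 0.071 ]
top FL? FR [0.5512 0.2721 0.191 ] [0.5526 0.2166 0.191 ] [0.5781 0.2161 0.191 ]
pan right end [0.6071 0.1632 0.078 ] [0.5407 0.1617 0.078 ]
scene foot +x edge [0.5779 0.2196 0.071 ] [0.577  0.2816 0.071 ]
scene top +x edge [0.5867 0.2167 0.191 ] [0.5842 0.2792 0.191 ]
```

View pics/w8a.png

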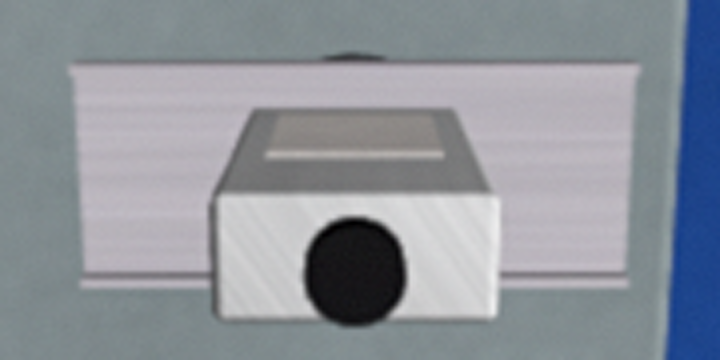

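```bash
python3 - <<'E'
from h import *
P=lambda c,x,y,k,x0,y0,z: onz(c,(x+.5)/k-.5+x0,(y+.5)/k-.5+y0,z).round(4)
c=load('w8')
print('wrist foot front edge',P(c,253,108,4,190,150,.071),P(c,457,108,4,190,150,.071))
print('wrist pan front lip top(-x)',P(c,72,64,4,190,150,.078),P(c,638,64,4,190,150,.078))
print('wrist pan back lip in/out',P(c,82,273,4,190,150,.078),P(c,82,287,4,190,150,.078),P(c,628,273,4,190,150,.078),P(c,628,287,4,190,150,.078))
print('tin top',P(c,216,195,4,190,150,.191),P(c,500,195,4,190,150,.191),P(c,217,320,4,190,150,.191),P(c,497,320,4,190,150,.191))
crop('s8',300,200,400,260,7,'s8b')
E
```

```text
wrist foot front edge [0.5538 0.2182 0.071 ] [0.5525 0.28   0.071 ]
wrist pan front lip top(-x) [0.5405 0.1649 0.078 ] [0.537  0.3326 0.078 ]
wrist pan back lip in/out [0.605  0.1659 0.078 ] [0.6095 0.1657 0.078 ] [0.6014 0.3344 0.078 ] [0.6059 0.3347 0.078 ]
tin top [0.5534 0.2192 0.191 ] [0.5521 0.2804 0.191 ] [0.5818 0.2193 0.191 ] [0.5805 0.2812 0.191 ]
```

View pics/s8b.png

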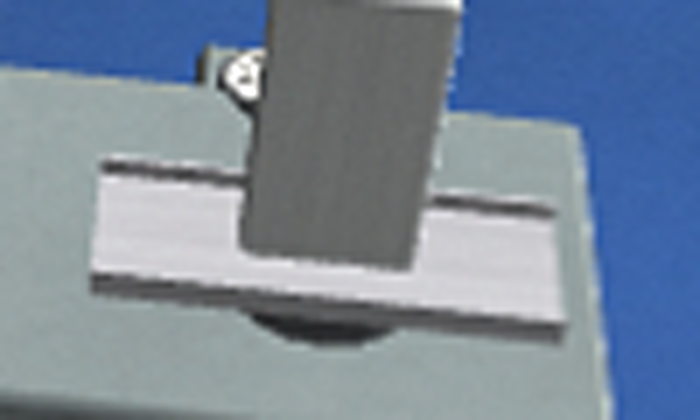

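From the wrist picture the tin is at x≈0.568 and the pan middle at x≈0.573, with y matching to under 1 mm. It is about 5 mm off across the channel. There is plenty of time, so I'll regrip lower down, lift it a few mm and re-centre.

```bash
python3 -m inch '[[0.3,-0.02,0,0,0,0],[0.4,0,0,0,0,0],[0.4,0,0,0,0,0],[0.4,0,0,0,0,0],[0.3,0,0,0,0,0],[0.2,0,0,0,0,0],[0,0,0,0,0,0],[0,0,0,0,0,0]]'; python3 -m inch '[[0,0,0,0,0,0],[0,0,0,0,0,0],[0,0,0,0,0,0],[0,0,0,0,0,0],[0,0,0,0,0,0],[0,0,0,0,0,0]]' 0.3 12
python3 - <<'E'
from h import *
need([.573,.2485,.18],np.pi/2+.022)
E
```

```text
clock: 19.05
ee_pos: [0.5676, 0.249, 0.1705]
tcp_rot: [-0.206, 1.57, 1.387]
ft_force: [-0.6, 0.7, -0.4]
width: 0.0942
clock: 19.8
ee_pos: [0.5672, 0.2489, 0.1699]
tcp_rot: [1.433, 1.57, 3.025]
ft_force: [-0.7, 0.0, 3.4]
width: 0.0639
pos [0.5672 0.2489 0.1699] F [-0.7   0.03  3.36] w 0.0639 t 19.8 
 joints [-0.71  0.38  0.24  1.78 -0.1   1.    1.17] 
 toolz [-0.022  1.     0.   ]  toolx [-0.001  0.    -1.   ]
 shift now-axes [-0.17 -0.1  -0.01]  after-turn axes [-0.17 -0.1  -0.01]  turn [ 0.    0.   -0.01]
```

```bash
python3 -m inch '[[-0.05,0,0,0,0,0],[-0.05,0,0,0,0,0],[0,0,0,0,0,0],[0,-0.05,0,0,0,0],[0,-0.035,0,0,0,0],[0,0,0,0,0,0],[0,0,0,0,0,0]]';python3 -m inch '[[0.06,0,0,0,0,0],[0,0,0,0,0,0],[0,0,0,0,0,0]]';python3 -m inch '[[0.03,0,0,0,0,0],[0,0,0,0,0,0],[0,0,0,0,0,0]]'
```

```text
clock: 20.68
ee_pos: [0.5722, 0.2489, 0.1757]
tcp_rot: [1.643, 1.57, -3.047]
ft_force: [-0.1, 0.4, -2.3]
width: 0.0644
clock: 21.05
ee_pos: [0.5722, 0.249, 0.1721]
tcp_rot: [1.633, 1.57, -3.057]
ft_force: [0.7, -0.6, -2.3]
width: 0.0639
clock: 21.42
ee_pos: [0.5723, 0.2489, 0.1704]
tcp_rot: [1.566, 1.57, -3.125]
ft_force: [0.3, -0.1, -3.1]
width: 0.0636
```

```bash
python3 -m inch '[[0.01,0,0,0,0,0],[0,0,0,0,0,0],[0,0,0,0,0,0]]';python3 -m inch '[[0,0,0,0,0,0],[0,0,0,0,0,0],[0,0,0,0,0,0]]' - 3;python3 -m inch '[[0,0,0,0,0,0],[0,0,0,0,0,0],[0,0,0,0,0,0],[0,0,0,0,0,0],[0,0,0,0,0,0]]' 1.0
```

```text
clock: 21.8
ee_pos: [0.5724, 0.2489, 0.1699]
tcp_rot: [1.278, 1.57, 2.87]
ft_force: [0.1, 0.1, -0.3]
width: 0.0643
clock: 22.18
ee_pos: [0.5724, 0.2489, 0.1699]
tcp_rot: [1.433, 1.57, 3.026]
ft_force: [0.1, -1.3, 1.4]
width: 0.0641
clock: 22.8
ee_pos: [0.5722, 0.249, 0.1698]
tcp_rot: [1.534, 1.57, 3.127]
ft_force: [-0.2, 0.2, -0.6]
width: 0.0936
```

```bash
python3 -m inch '[[-0.3,0,0,0,0,0],[-0.5,0,0,0,0,0],[-0.6,0,0,0,0,0],[-0.6,0,0,0,0,0],[0,0,0,0,0,0],[0,0,0,0,0,0]]'; python3 - <<'E'
from h import *
need([.496,.04,.29],np.pi/2+.022)
snap('wrist','w9');crop('w9',0,60,370,260,2,'w9b');crop('w9',190,150,370,240,4,'w9a')
E
```

```text
clock: 23.55
ee_pos: [0.5722, 0.2489, 0.2901]
tcp_rot: [1.24, 1.57, 2.833]
ft_force: [0.2, 0.8, -0.7]
width: 0.0941
pos [0.5722 0.2489 0.2901] F [ 0.18  0.79 -0.66] w 0.0941 t 23.55 
 joints [-0.72  0.28  0.26  1.63 -0.08  1.23  1.15] 
 toolz [-0.022  1.     0.   ]  toolx [-0.001  0.    -1.   ]
 shift now-axes [ 0.    1.35 -3.45]  after-turn axes [ 0.    1.35 -3.45]  turn [ 0.  0. -0.]
```

View pics/w9a.png

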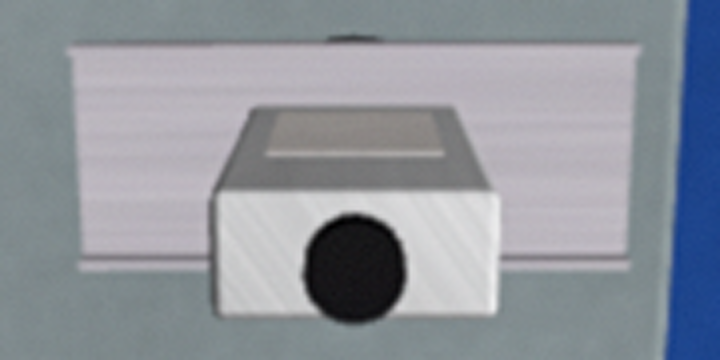

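View pics/w9b.png

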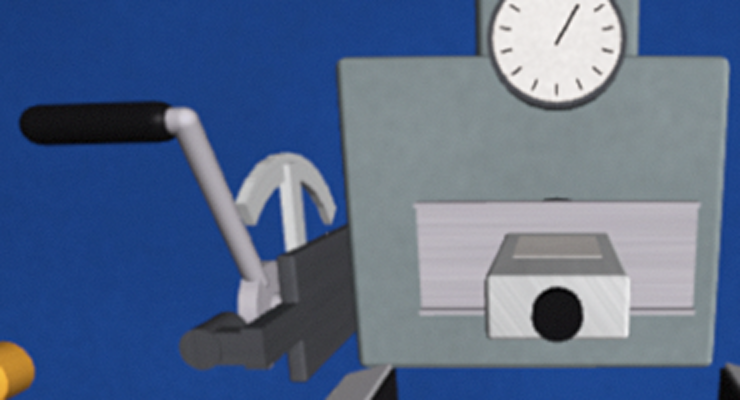

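The tin is now centred in the channel (wrist crop: pan rows 45–268, foot edge row 108). Next the lever: check the handle position in this wrist view, close the fingers and move above it.

```bash
python3 - <<'E'
from h import *
c=load('w9')
P=lambda c,x,y,k,x0,y0,z: onz(c,(x+.5)/k-.5+x0,(y+.5)/k-.5+y0,z).round(4)
print('wrist foot front',P(c,250,108,4,190,150,.071),P(c,458,108,4,190,150,.071))
print('handle',P(c,22,125,2,0,60,.173),P(c,168,121,2,0,60,.173))
print('handle top',onz(load('top0'),140+592/5,160+341/5,.173),onz(load('top0'),140+745/5,160+338/5,.173))
E
python3 -m inch '[[0,0.1,-0.3,0,0,0],[0,0.2,-0.5,0,0,0],[0,0.3,-0.7,0,0,0],[0,0.3,-0.7,0,0,0],[0,0.3,-0.7,0,0,0],[0,0.15,-0.4,0,0,0],[0,0,-0.15,0,0,0],[0,0,0,0,0,0],[0,0,0,0,0,0]]' 0 20
python3 - <<'E'
from h import *
need([.496,.04,.2],np.pi/2+.022)
snap('wrist','w10');snap('scene','s10');crop('s10',220,120,320,240,5,'s10a')
E
```

```text
wrist foot front [0.5595 0.2175 0.071 ] [0.5582 0.2805 0.071 ]
handle [0.4968 0.0056 0.173 ] [0.4953 0.0757 0.173 ]
handle top [0.49443602 0.07343741 0.173     ] [0.49589656 0.00461454 0.173     ]
clock: 24.72
ee_pos: [0.4963, 0.0415, 0.2896]
tcp_rot: [1.76, 1.569, -2.929]
ft_force: [0.5, -0.6, -0.3]
width: 0.0075
pos [0.4963 0.0415 0.2896] F [ 0.49 -0.56 -0.32] w 0.0075 t 24.725 
 joints [-0.55  0.05  0.36  1.9  -0.02  1.19  1.41] 
 toolz [-0.024  1.    -0.   ]  toolx [-0.001 -0.    -1.   ]
 shift now-axes [ 1.49  0.   -0.02]  after-turn axes [ 1.49  0.01 -0.02]  turn [ 0.01 -0.   -0.01]
```

View pics/s10a.png

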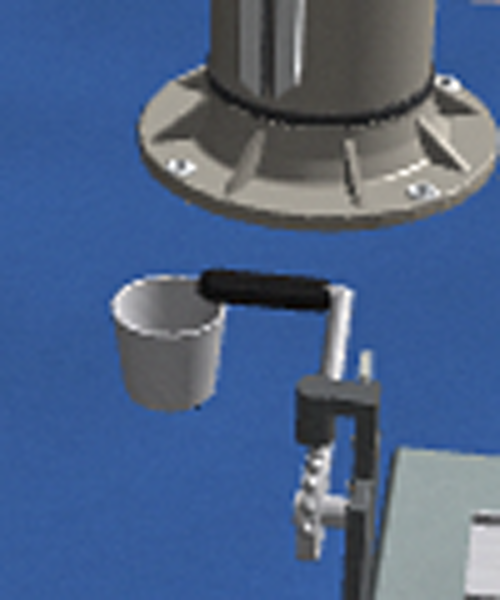

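View pics/w10.png

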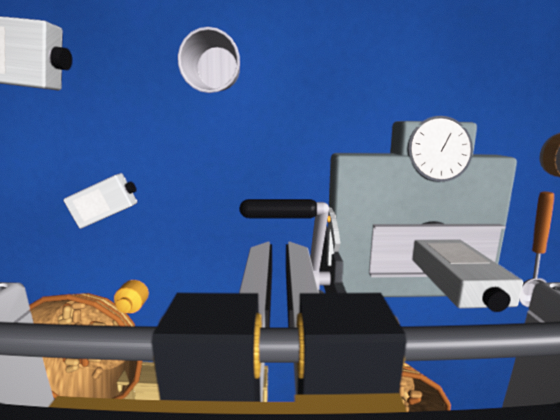

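```bash
python3 -m inch '[[0.4,0,0,0,0,0],[0.5,0,0,0,0,0],[0.4,0,0,0,0,0],[0.2,0,0,0,0,0],[0.12,0,0,0,0,0],[0,0,0,0,0,0],[0,0,0,0,0,0]]'; python3 -m inch '[[0.1,0.02,0,0,0,0],[0.1,0.04,0,0,0,0],[0.1,0.04,0,0,0,0],[0.1,0.04,0,0,0,0],[0.09,0.03,0,0,0,0],[0,0,0,0,0,0]]'
python3 - <<'E'
from h import *
need([.4868,.04,.163],np.pi/2+.022)
snap('scene','s11');crop('s11',220,120,320,240,5,'s11a')
E
```

```text
clock: 25.7
ee_pos: [0.4962, 0.0403, 0.1933]
tcp_rot: [0.003, 1.571, 1.596]
ft_force: [-0.5, 1.2, -0.4]
width: 0.001
clock: 26.45
ee_pos: [0.4847, 0.0399, 0.1628]
tcp_rot: [1.63, 1.568, -3.06]
ft_force: [-5.3, -0.5, 7.7]
width: 0.0003
pos [0.4847 0.0399 0.1628] F [-5.27 -0.54  7.67] w 0.0003 t 26.45 
 joints [-0.53  0.17  0.36  2.08 -0.07  0.91  1.46] 
 toolz [-0.022  1.    -0.   ]  toolx [-0.002 -0.    -1.   ]
 shift now-axes [-0.   -0.03  0.  ]  after-turn axes [-0.   -0.03  0.  ]  turn [ 0.   -0.   -0.02]
```

View pics/s11a.png

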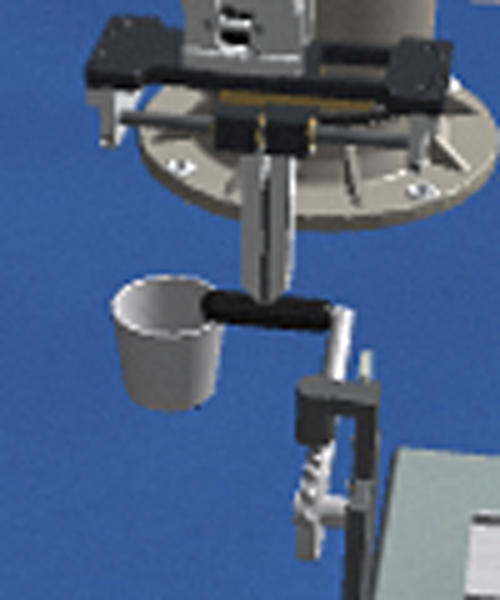

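The fingers are on the handle and the lever is moving. Keep following the arc: first notch, then second.

```bash
python3 -m inch '[[0.09,0.04,0,0,0,0],[0.09,0.03,0,0,0,0],[0.09,0.02,0,0,0,0],[0.07,0.01,0,0,0,0],[0,0,0,0,0,0]]'; python3 -m inch '[[0.09,0.02,0,0,0,0],[0.09,0.02,0,0,0,0],[0.09,0,0,0,0,0],[0.09,0,0,0,0,0],[0.09,0,0,0,0,0],[0.09,0,0,0,0,0],[0.09,-0.01,0,0,0,0],[0.07,-0.01,0,0,0,0],[0,0,0,0,0,0]]'
python3 - <<'E'
from h import *
need([.4798,.04,.1011],np.pi/2+.022)
snap('scene','s12');crop('s12',220,120,320,240,5,'s12a')
E
```

```text
clock: 27.12
ee_pos: [0.4792, 0.0398, 0.1426]
tcp_rot: [1.638, 1.569, -3.052]
ft_force: [-4.7, 0.2, 4.4]
width: 0.0001
clock: 28.25
ee_pos: [0.4783, 0.0398, 0.1006]
tcp_rot: [1.675, 1.57, -3.016]
ft_force: [-3.3, -0.5, 5.6]
width: 0.0007
pos [0.4783 0.0398 0.1006] F [-3.32 -0.52  5.57] w 0.0007 t 28.25 
 joints [-0.51  0.25  0.34  2.15 -0.12  0.76  1.5 ] 
 toolz [-0.022  1.    -0.   ]  toolx [-0.001 -0.    -1.   ]
 shift now-axes [-0.01 -0.03  0.  ]  after-turn axes [-0.01 -0.03  0.  ]  turn [-0.   -0.   -0.01]
```

View pics/s12a.png

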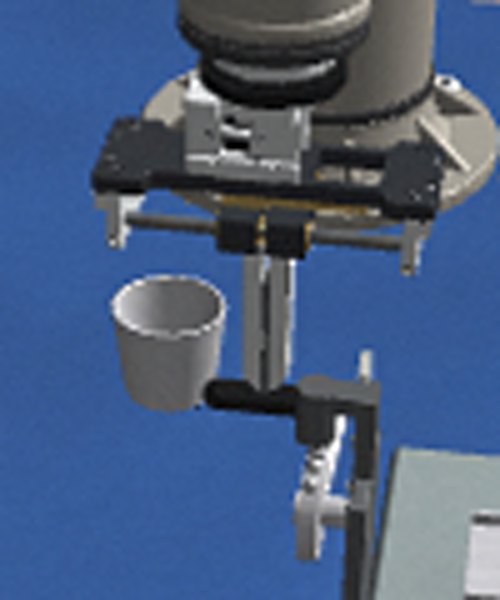

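At the second notch (z 0.1006, handle level with the fingertips). On into the third.

```bash
python3 -m inch '[[0.08,-0.01,0,0,0,0],[0.09,-0.02,0,0,0,0],[0.09,-0.02,0,0,0,0],[0.08,-0.02,0,0,0,0],[0,0,0,0,0,0]]'; python3 -m inch '[[0.08,-0.03,0,0,0,0],[0.08,-0.04,0,0,0,0],[0.08,-0.04,0,0,0,0],[0.07,-0.04,0,0,0,0],[0,0,0,0,0,0],[0,0,0,0,0,0]]'
python3 - <<'E'
from h import *
need([.4932,.04,.0615],np.pi/2+.022)
snap('scene','s13');crop('s13',220,120,320,240,6,'s13a')
snap('wrist','w13')
E
```

```text
clock: 28.92
ee_pos: [0.4825, 0.0399, 0.0803]
tcp_rot: [1.709, 1.57, -2.982]
ft_force: [-2.3, 0.1, 6.5]
width: 0.0004
clock: 29.68
ee_pos: [0.4915, 0.0401, 0.062]
tcp_rot: [1.57, 1.57, -3.121]
ft_force: [-3.2, 0.1, 5.0]
width: 0.0006
pos [0.4915 0.0401 0.062 ] F [-3.16  0.13  4.99] w 0.0006 t 29.675 
 joints [-0.48  0.34  0.32  2.15 -0.17  0.68  1.54] 
 toolz [-0.022  1.     0.   ]  toolx [-0.001 -0.    -1.   ]
 shift now-axes [ 0.01 -0.03 -0.  ]  after-turn axes [ 0.01 -0.03 -0.  ]  turn [ 0.    0.   -0.01]
```

View pics/s13a.png

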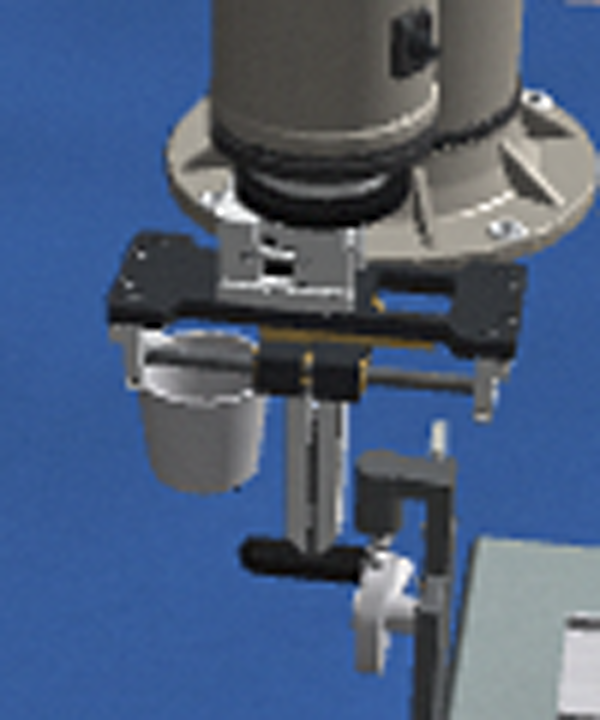

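View pics/w13.png

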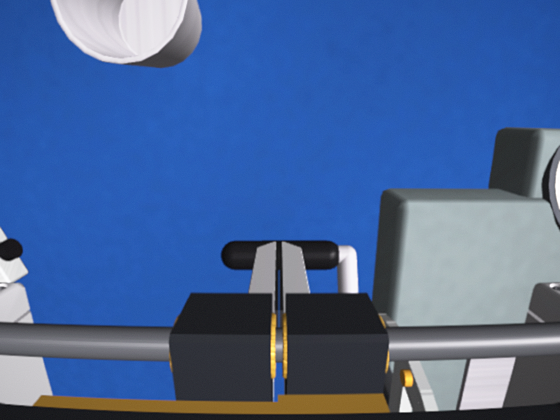

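TCP z 0.062 gives lever ≈ 1.045 rad with about 5 N on the handle. I'll check it by overlaying predicted handle lines at 0.875, 1.05 and 1.225, and check the tin and bystanders.

```bash
python3 - <<'E'
from h import *
ps=[np.array([lev(.5985,.0405,.022,a,-.035),lev(.5985,.0405,.022,a,.035)]) for a in(.875,1.05,1.225)]
draw('s13',ps,240,190,320,250,9,'s13b'); draw('w13',ps,200,210,380,300,4,'w13b')
snap('top','t13')
E
```

```text
(no output)
```

View pics/s13b.png

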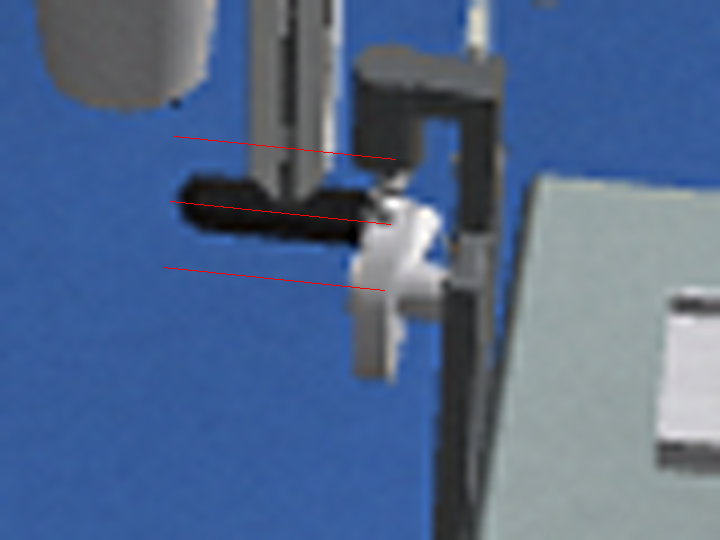

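View pics/w13b.png

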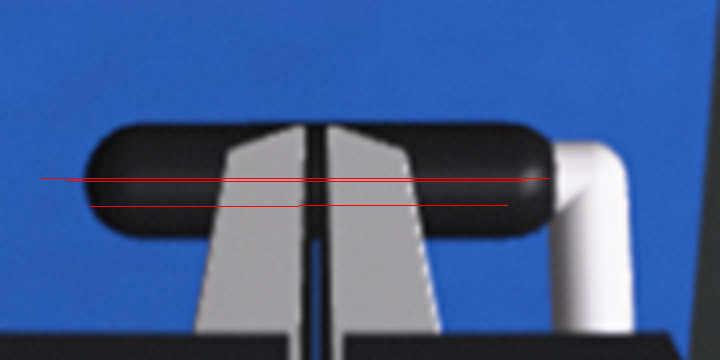

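View pics/s13.png

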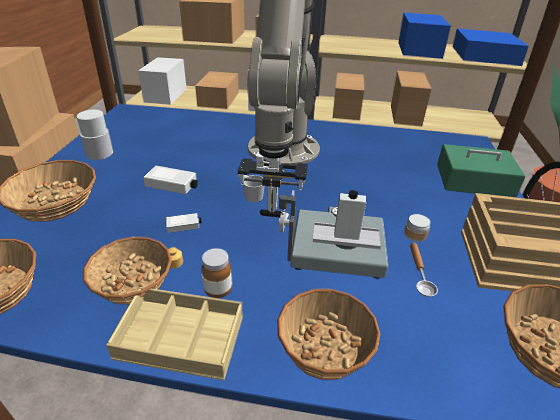

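View pics/t13.png

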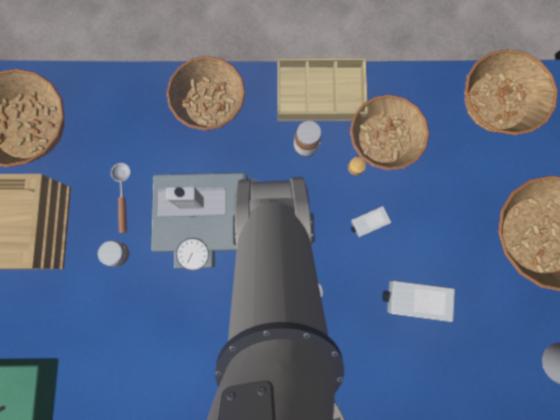

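In the overlay the handle lies on the 1.05 rad line. The tin stands in the channel at scene (350,215) and the bystanders are where they were. One short check that the hold is steady, then hand in.

```bash
python3 -m inch '[[0,0,0,0,0,0],[0,0,0,0,0,0],[0,0,0,0,0,0],[0,0,0,0,0,0]]'; python3 - <<'E'
from cell import job_done
print(job_done())
E
```

```text
clock: 30.32
ee_pos: [0.4915, 0.0401, 0.062]
tcp_rot: [1.5, 1.57, 3.093]
ft_force: [-3.3, -0.9, 6.2]
width: 0.0005
the job is handed in; nothing more can be done
None
```

The middle-sized tin stands cap up in the pan channel, released, and I handed in at about 30 s with the fingers still holding the lever in the third notch.

- **Tin:** I pinched it lightly near the cap so the foot hung down, then gripped it firmly, took out a 7° tilt and set it on the pan. The first placing was about 5 mm off across the channel. I regripped it, moved it and let go again. After that the wrist camera put it within about 1–2 mm of the pan middle.
- **Lever:** I pressed it past the first two notches. The last check gave a fingertip height of 62 mm, which works out to about 1.045 rad against the notch at 1.05, with a steady 5–6 N upward on the fingers. The overlay in the scene picture put the handle on the 1.05 rad line.
- **Other things:** None of the bystanders in view had moved. In the last scene picture the gripper partly hid the measuring cup, but what could be seen of it was in its old place.
- **Disagreements:** The cameras differed by 2–3 mm, within their calibration. A small sideways push of about 3 N on the fingers, from friction on the handle, stayed to the end.

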